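# Slide the hand rest home in its tapered way

## Robot

A 7-joint arm with a two-finger parallel gripper is mounted at the origin on the work surface. World frame = base frame: x ahead of the robot, y to its left, z up, the work surface at z = 0. Lengths are in m, angles in rad, forces in N, time in s.
With the tool pointing down it reaches from about 0.425 to 0.875 m from the base axis. Payload 8.4 kg.
Tool frame: the origin (TCP) lies at the very end of the fingers, on their centre line; the grasp point (between the pads) lies 19 mm behind it; z points along the fingers, y is the direction in which the jaws open and shut (so a half turn about z gives the same grasp; the last joint's range is limited). The gripper opens to 87 mm and grips with 3 to 60 N. Pads are 19 mm wide; open, the fingers measure 117 mm over their backs; the gripper's body (75 mm by 190 mm) begins 51 mm behind the grasp point.
Start: joints at [1.219, 0.333, 0.04, 1.465, -0.013, 1.343, -0.059], TCP at [0.163, -0.629, 0.223] pointing down, gripper open.
Joint ranges: [-2.58, 2.58], [-0.38, 2.09], [-1.3, 1.39], [0.25, 2.4], [-1.5, 4.64], [0.08, 2.09], [-2.65, 2.65]. Speed limits (rad/s): [2.22, 2.22, 2.79, 2.79, 3.14, 3.14, 3.14].

## Interface

Orientations are given as a unit quaternion [w, x, y, z].
In Python, from station import readout, imaging, ctrl gives the robot as it stands.
- The arm moves only by the shell command python3 -m crank 'ROWS' [FORCE]. ROWS is text: rows parted by semicolons, each of 7 numbers parted by spaces: the shift along the world's x, y, z in m, then the turn, a rotation vector about the world's x, y, z in rad, then the closure in counts, from 0 (fully open) to 255 (shut). A call has 1 to 12 rows; each row shifts and turns the commanded pose from where the row before left it; what a row does not reach is not made up. A row lasts 1/8 s, in which the tool goes at most 62.5 mm and 10.7 degrees, less where a joint would pass 70% of its speed; a pose out of reach is approached as far as the arm can. A call is refused whole if a number of a shift passes 0.0625 or a number of a turn 0.188, either way. A call with a gripper value outside its range is refused whole. The fingers move at their own pace and stop on an object; FORCE is the grip in N (left out, the last holds). Time passes only in rows, so rows that do not move let the fingers close. It gives the time, the measured TCP pose, the force and the opening at its end, in the units of the state.
- readout.state(): the state, without advancing time (a new reading comes with each control period).
- imaging.read_camera(name): name is "scene" or "top" or "wrist"; returns (picture, depth): 420x560x3 uint8, red, green, blue; 420x560 float32, m along the optical axis (not along the pixel's ray), 0 where there is no reading.
- imaging.camera_info(name): a dict with "vfov" (degrees; the focal length in pixels is half the picture's height over the tangent of half this angle, whatever the lens; pixels are square), "cx", "cy" (the principal point, pixels), "world_from_camera" (4x4, takes a point from camera to world coordinates). Camera axes: x right, y down, z forward; pixel columns grow to the right and rows downward; lengths in m; the calibration is good to about 2 mm. A picture is of the moment at which its call begins: read the wrist's pose just before it. camera_info takes no time and is no camera call; for the wrist camera it gives the pose at the moment of the call.
- ctrl.sign_off(): hands the job in, once; it reports no verdict.
The state is a dict: "clock": time; "qpos": joint angles; "dq": joint speeds; "joint_torque": joint torques, N m; "ee_pos": TCP position; "tool_rot": TCP orientation; "ft_force": force on the tool from outside, world axes, zero at the start; "wrist_torque": the same for the moment, N m; "finger_gap": finger opening in m.
Only numpy, scipy, OpenCV 4.12 (cv2) and the standard library are available. Lean on these libraries where they do the work, as an engineer would, in place of code of your own. Each camera call takes 0.05 s, during which the arm holds its last target.

## Task

Set up the decorating stand: take the wooden hand rest whose metal foot is a tapered dovetail (not the one on a round foot), set its foot down in the wide mouth of the dovetail way, narrow end towards the wheel, and slide it along towards the wheel until it wedges tight. Leave it there upright and let go, without disturbing the bowl on the wheel.

Things in the scene. Friction and masses are not known exactly. Their poses are not given: they have to be found in the camera images.
- rest: Hand rest to fit, loose, 300 g, 70 mm high. Aluminium dovetail foot 56 long, 18 high; its bottom is 58 wide at the rear (-x) end, 34 at the front (+x); sides lean in 15 deg going up. On it, centred, a wooden block 46 long (x), 28 wide (y), z 18 to 70, sides flat up to z 56. Origin: middle of underside; x to the narrow end, z up. The other rest has the same block on a round 84 mm foot: leave it.
- way: Fixed stand: dark plate 140 wide (y), 8 thick, x -155 to 45 mm; on it two aluminium cheeks, x -105 to 35, tops 25 mm or lower, form a way of the foot's taper, wide open end at -x. The foot slides along +x under the cheeks and wedges by friction when the rest's origin is at about x 0, y 0, z 8; push firmly (10 to 15 N); held askew it jams early. Origin at table height; x towards the wheel, z up.
- way_mouth (a point): Point on the top of the stand's plate (8 mm above the table) on the way's axis, in its wide mouth, 80 mm before (-x of) the way's origin; axes as the way's. With the rest's origin here and its x along the way's x, the foot stands on the plate with over 10 mm free on each side between the cheeks: it can be lowered straight in here from above.
- bowl: Blue glazed bowl, loose, 116 mm in diameter, 60 mm high, standing in the middle of the steel banding wheel (170 mm in diameter, top at 60 mm) on the way's axis, 200 mm beyond the way's origin. Its rim is 120 mm above the table. Origin: middle of its underside. To be left where it is.
Things that resemble listed ones, but are neither listed nor needed, are in the scene too. What is shaped like the rest but green is not meant.

How it is judged:
By the outcome, as a careful person would: the job done as asked, in the order asked, and still so for the second after the job is handed in, with the robot touching nothing.
It also fails if it takes over 40 s, if anything falls off the work surface, if the arm or the gripper's body presses on something with over 40 N, if the wrist force passes 120 N, or if a joint passes its speed limit or range.

## Working session

There is one attempt and no reset: what is moved stays moved. The work goes in short steps, Python scripts to look and compute and a shell command to move; the robot and the scene stay as the last step left them, time stands still between calls to the robot, and variables do not carry over. Pictures are saved under pics/ and viewed, and the job is handed in when it is done.

```bash
ls -R . | head -30; mkdir -p pics
cat > h.py <<'E'
import numpy as np, cv2
from station import readout, imaging, ctrl
def grab(n,tag):
    info=imaging.camera_info(n); p,d=imaging.read_camera(n)
    cv2.imwrite(f'pics/{tag}.png',p[:,:,::-1]); np.savez(f'pics/{tag}.npz',p=p,d=d,vfov=info['vfov'],cx=info['cx'],cy=info['cy'],T=np.array(info['world_from_camera']),lens=str(info))
    return p,d,info
def load(tag):
    return np.load(f'pics/{tag}.npz')
def cloud(z):
    p,d=z['p'],z['d'];h,w=d.shape
    f=h/2/np.tan(np.radians(float(z['vfov']))/2)
    v,u=np.mgrid[:h,:w]
    P=np.stack([(u-z['cx'])/f*d,(v-z['cy'])/f*d,d],-1)
    T=z['T'];W=P@T[:3,:3].T+T[:3,3]
    W[d==0]=np.nan
    return W
E
python3 - <<'E'
from h import *
for n in ['scene','top','wrist']:
    p,d,i=grab(n,n+'0'); print(n,i)
print(readout.state())
E
```

```text
.:
pics

./pics:
scene {'vfov': 57.904625498645856, 'cx': 281.7820869916984, 'cy': 203.66562439218112, 'world_from_camera': array([[-0.67161311,  0.3899571 , -0.62997563,  1.06959638],
       [ 0.74078793,  0.36835661, -0.56173539,  0.39774379],
       [ 0.01300298, -0.84394719, -0.53626864,  0.4851942 ],
       [ 0.        ,  0.        ,  0.        ,  1.        ]])}
top {'vfov': 54.902080708800725, 'cx': 283.53211867651123, 'cy': 211.11402290404914, 'world_from_camera': array([[-0.01642155, -0.99113982,  0.13180357,  0.44545943],
       [-0.99933589,  0.02055817,  0.03008545, -0.03116318],
       [-0.03252853, -0.13122199, -0.9908192 ,  1.00831433],
       [ 0.        ,  0.        ,  0.        ,  1.        ]])}
wrist {'vfov': 63.699649684014496, 'cx': 291.19526071030157, 'cy': 209.04497404929944, 'world_from_camera': array([[ 0.25166095, -0.93369287, -0.25472413,  0.23241551],
       [-0.96781433, -0.24319088, -0.06475823, -0.61042088],
       [-0.00148229,  0.26282278, -0.96484299,  0.38397201],
       [ 0.        ,  0.        ,  0.        ,  1.        ]])}
{'clock': 0.15, 'qpos': array([ 1.21878423,  0.33375855,  0.03990782,  1.46606555, -0.01335914,
        1.34331578, -0.05849787]), 'dq': array([-5.91555374e-04, -5.24595993e-04,  1.58747498e-03, -2.65729840e-03,
        1.73492497e-03,  6.10099419e-05,  2.59809156e-03]), 'joint_torque': array([ 2.49347038e-03, -6.56848383e+01,  1.33692484e+00, -4.04105723e+01,
       -5.97107853e-02,  4.17974149e-02,  5.98192651e-05]), 'ee_pos': array([ 0.16243399, -0.6289938 ,  0.22185892]), 'tool_rot': array([-6.24054502e-04,  9.92023410e-01,  1.26052146e-01, -1.46965345e-04]), 'ft_force': array([0.35186352, 1.00631543, 0.33243537]), 'wrist_torque': array([-0.04641387,  0.03600731, -0.01437783]), 'finger_gap': 0.08719597047267486}
```

View pics/top0.png

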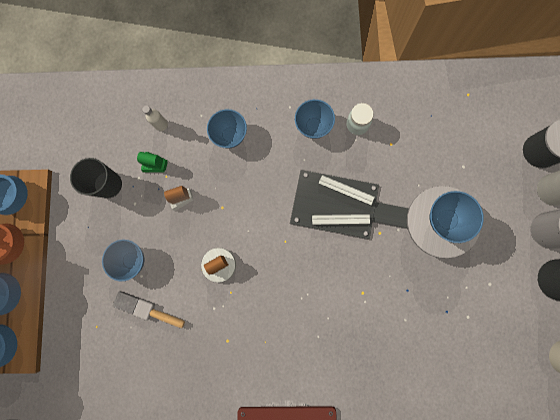

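View pics/scene0.png

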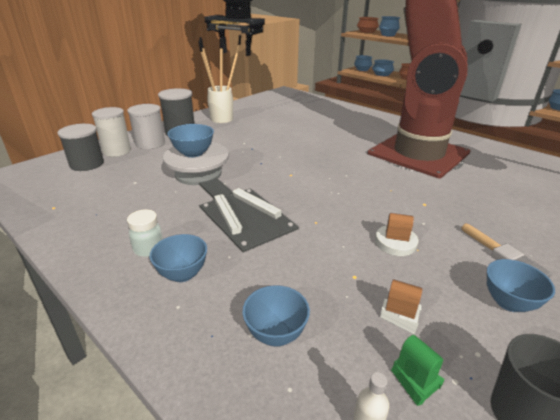

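The top view shows the dovetail rest at about (178,195), the round-footed one at (217,265) and the green decoy at (152,161). The way is at (335,205), with its wide end to the left, and the wheel and bowl are at (450,218). Next I measure the positions.

Run:
```python
from h import *
z=load('top0');W=cloud(z);p=z['p']
hsv=cv2.cvtColor(p,cv2.COLOR_RGB2HSV)
print('table',np.nanmedian(W[290:380,300:450,2]))
def rep(n,m):
    Q=W[m];Q=Q[~np.isnan(Q[:,0])]
    print(n,len(Q),'med',np.median(Q,0).round(4),'lo',np.percentile(Q,2,0).round(4),'hi',np.percentile(Q,98,0).round(4));return Q
# rest ROI
R=np.zeros(p.shape[:2],bool);R[172:222,155:205]=1
wood=R&(hsv[...,1]>120)&(hsv[...,0]<20)
Q=rep('wood',wood)
top=R&(W[...,2]>0.05);Q=rep('top',top)
for name,m in (('wood',wood),('h>50',top)):
    print(name,cv2.minAreaRect(W[m&~np.isnan(W[...,0])][:,:2].astype(np.float32)))
foot=R&(W[...,2]>0.010)&(W[...,2]<0.03);rep('foot',foot);print(cv2.minAreaRect(W[foot][:,:2].astype(np.float32)))
# plate
R=np.zeros(p.shape[:2],bool);R[160:250,280:420]=1
pl=R&(hsv[...,2]<80)&(W[...,2]>0.003)&(W[...,2]<0.015);rep('plate',pl)
ch=R&(hsv[...,2]>150)&(W[...,2]>0.015);
n,l,s,c=cv2.connectedComponentsWithStats(ch.astype(np.uint8))
for k in range(1,n):
    if s[k,4]>50:
        q=rep('cheek',l==k);print(cv2.minAreaRect(q[:,:2].astype(np.float32)))
R=np.zeros(p.shape[:2],bool);R[180:260,400:490]=1
blue=R&(hsv[...,0]>95)&(hsv[...,0]<125)&(hsv[...,1]>100)
q=rep('bowl',blue); q=q[q[:,2]>0.112];print(cv2.minEnclosingCircle(q[:,:2].astype(np.float32)))
wh=R&(W[...,2]>0.05)&(W[...,2]<0.068)&~blue;q=rep('wheel',wh);print(cv2.minEnclosingCircle(q[:,:2].astype(np.float32)))
big=cv2.resize(p[140:260,140:420,::-1],None,fx=2.8,fy=2.8,interpolation=cv2.INTER_CUBIC);cv2.imwrite('pics/crop1.png',big)
```

```text
table -0.0005424754831604428
wood 191 med [0.6197 0.2573 0.0676] lo [0.6059 0.238  0.0332] hi [0.6368 0.2803 0.0712]
top 245 med [0.617  0.2572 0.0664] lo [0.6025 0.2358 0.0515] hi [0.6347 0.2804 0.0712]
wood ((0.6189494132995605, 0.2588464617729187), (0.026807883754372597, 0.045678719878196716), 15.684885025024414)
h>50 ((0.6189388632774353, 0.2590389549732208), (0.027013052254915237, 0.046475596725940704), 16.094348907470703)
foot 132 med [0.6058 0.2543 0.0165] lo [0.5891 0.231  0.0103] hi [0.6375 0.2811 0.0291]
((0.6102732419967651, 0.254264235496521), (0.022877173498272896, 0.0647638589143753), 42.564842224121094)
plate 2530 med [ 0.5799 -0.1607  0.0073] lo [ 0.5199 -0.296   0.0038] hi [ 0.6568 -0.0297  0.0112]
cheek 471 med [ 0.626 -0.157  0.022] lo [ 0.5947 -0.2167  0.0181] hi [ 0.6575 -0.0953  0.0258]
((0.6262111067771912, -0.15615025162696838), (0.13935032486915588, 0.02130834013223648), 65.4717025756836)
cheek 452 med [ 0.5446 -0.3092  0.0591] lo [ 0.4908 -0.3208  0.0556] hi [ 0.5983 -0.2939  0.0625]
((0.5459767580032349, -0.30641254782676697), (0.02711041271686554, 0.12327408790588379), 86.29847717285156)
cheek 492 med [ 0.5535 -0.1437  0.0225] lo [ 0.5437 -0.2072  0.0185] hi [ 0.5638 -0.073   0.0261]
((0.554275631904602, -0.14035764336585999), (0.1397903710603714, 0.020569119602441788), 88.8351058959961)
bowl 1567 med [ 0.5517 -0.399   0.0866] lo [ 0.4953 -0.4342  0.0627] hi [ 0.5957 -0.3294  0.1204]
((0.5437238812446594, -0.38155612349510193), 0.057295653969049454)
wheel 2242 med [ 0.5231 -0.3426  0.0593] lo [ 0.4601 -0.4349  0.0545] hi [ 0.6183 -0.2952  0.0654]
((0.5391571521759033, -0.37565141916275024), 0.08537590503692627)
```

View pics/crop1.png

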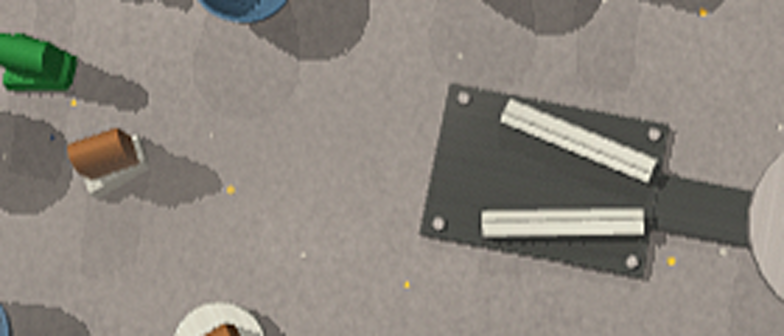

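Run:
```python
from h import *
z=load('top0');p=z['p'];a=cv2.resize(p[175:220,150:210,::-1],None,fx=9,fy=9,interpolation=cv2.INTER_CUBIC)
z2=load('scene0');p2=z2['p'];b=cv2.resize(p2[270:340,375:435,::-1],None,fx=5.7857,fy=5.7857,interpolation=cv2.INTER_CUBIC)
h=min(a.shape[0],b.shape[0]);o=np.hstack([a[:h],b[:h]]);o=cv2.resize(o,(790,int(h*790/o.shape[1])));cv2.imwrite('pics/crop2.png',o)
# foot pts in block frame
c=np.array([.619,.259]);t=np.radians(-74.3);ax=np.array([np.cos(t),np.sin(t)]);ay=np.array([-ax[1],ax[0]])
for nm,zz in(('top',z),('scene',z2)):
    W=cloud(zz);d=W[...,:2]-c
    m=(np.linalg.norm(d,axis=-1)<.05)&(W[...,2]>.004)&(W[...,2]<.024)
    q=d[m];X=q@ax;Y=q@ay
    print(nm,m.sum())
    for lo in np.arange(-.04,.04,.008):
        k=(X>=lo)&(X<lo+.008)
        if k.sum()>2: print(round(lo+.004,3),k.sum(),'Y',Y[k].min().round(4),Y[k].max().round(4))
```

```text
top 164
-0.028 16 Y -0.028 0.0329
-0.02 24 Y -0.0294 -0.013
-0.012 19 Y -0.0246 -0.0132
-0.004 19 Y -0.021 -0.0123
0.004 15 Y -0.0207 -0.0117
0.012 13 Y -0.0178 -0.0117
0.02 25 Y -0.0191 0.0376
0.028 31 Y -0.0143 0.0395
scene 550
-0.028 62 Y -0.0195 0.0304
-0.02 102 Y -0.0206 0.0309
-0.012 76 Y 0.0154 0.0288
-0.004 72 Y 0.0159 0.0274
0.004 66 Y 0.0144 0.0264
0.012 60 Y 0.0146 0.024
0.02 54 Y 0.0156 0.023
0.028 58 Y -0.006 0.0214
```

View pics/crop2.png

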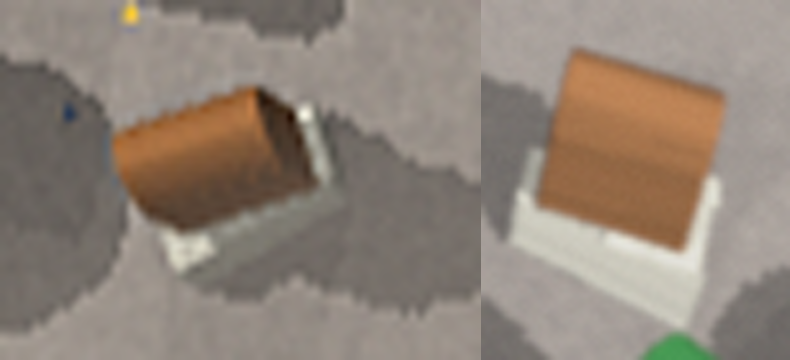

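The foot narrows toward the -74° direction, which agrees in both views: half width about 30 mm at the rear and about 20 mm at the front. So a 28 mm side grasp works and needs only about a -28° turn. Before moving, I check for tall obstacles near the start.

Run:
```python
from h import *
W=cloud(load('scene0'))
m=(W[...,2]>.13)&(W[...,2]<.6)&(W[...,0]<.9)&(np.abs(W[...,1])<.9)&(W[...,0]>-.3)
q=W[m]
H,_,_=np.histogram2d(q[:,0],q[:,1],bins=[np.arange(-.3,1,.1),np.arange(-.9,1,.1)])
import collections
for i,j in zip(*np.nonzero(H>5)):
    k=(np.floor((q[:,0]+.3)/.1)==i)&(np.floor((q[:,1]+.9)/.1)==j)
    print((-.3+.1*i).__round__(1),(-.9+.1*j).__round__(1),int(H[i,j]),q[k,2].min().round(2),q[k,2].max().round(2))
# rows plan
s=np.array([.1624,-.629]);
r=np.linspace(.65,.63,12)
a=np.radians(np.linspace(-75.5,-12,12))
P=np.c_[r*np.cos(a),r*np.sin(a)];print(np.diff(np.vstack([s,P]),axis=0).round(4))
```

```text
-0.1 0.0 81 0.13 0.41
0.0 -0.2 13 0.37 0.39
0.0 -0.1 2956 0.13 0.41
0.0 0.0 3536 0.13 0.41
0.1 -0.8 12 0.33 0.34
0.1 -0.7 659 0.13 0.39
0.1 -0.6 782 0.22 0.39
0.2 -0.8 38 0.29 0.33
0.2 -0.7 414 0.13 0.39
0.3 -0.8 6 0.13 0.13
0.3 -0.7 147 0.13 0.28
0.4 -0.8 8 0.13 0.13
0.4 -0.7 143 0.13 0.13
[[ 0.0003 -0.0003]
 [ 0.0618  0.0213]
 [ 0.0592  0.0273]
 [ 0.056   0.033 ]
 [ 0.0523  0.0384]
 [ 0.048   0.0433]
 [ 0.0433  0.0478]
 [ 0.0381  0.0518]
 [ 0.0326  0.0552]
 [ 0.0268  0.058 ]
 [ 0.0208  0.0603]
 [ 0.0146  0.0619]]
```

```bash
python3 -m crank '0.032 0.048 0.012 0 0 0.1 0; 0.035 0.048 0.012 0 0 0.1 0; 0.035 0.048 0.012 0 0 0.1 0; 0.035 0.048 0 0 0 0.1 0; 0.035 0.048 0 0 0 0.1 0; 0.035 0.048 0 0 0 0.1 0; 0.035 0.048 0 0 0 0.1 0; 0.035 0.048 0 0 0 0.1 0; 0.038 0.048 0 0 0 0.1 0; 0.038 0.048 0 0 0 0.1 0; 0.03 0.04 0 0 0 0.09 0; 0 0 0 0 0 0 0' 40
python3 - <<'E'
from h import *
print(readout.state()['dq'].round(3),readout.state()['qpos'].round(3))
grab('wrist','w1')
E
```

```text
clock: 1.65
ee_pos: [0.547, -0.1047, 0.2582]
tool_rot: [-0.001, 0.781, 0.625, 0.001]
ft_force: [0.2, -0.1, 0.2]
finger_gap: 0.0871
[ 0.047 -0.022  0.069  0.026  0.014  0.011  0.006] [ 0.585  0.167 -0.533  1.618  0.084  1.38  -0.178]
```

View pics/w1.png

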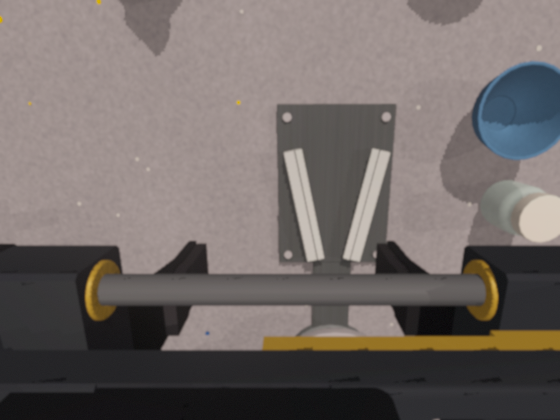

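The wrist view shows the whole plate (about columns 278-395, rows 105-262) and both cheeks, with wide ends at the top (292,150) and (380,152) and narrow ends at the bottom. From this I compute the way frame.

```bash
cat >> h.py <<'E'
def cast(z,uv,h):
    uv=np.atleast_2d(uv).astype(float);f=z['d'].shape[0]/2/np.tan(np.radians(float(z['vfov']))/2)
    r=np.c_[(uv[:,0]-z['cx'])/f,(uv[:,1]-z['cy'])/f,np.ones(len(uv))]@z['T'][:3,:3].T
    o=z['T'][:3,3];s=(h-o[2])/r[:,2]
    return (o+s[:,None]*r)[:,:2]
E
python3 - <<'E'
from h import *
z=load('w1');p=z['p'];W=cloud(z);hsv=cv2.cvtColor(p,cv2.COLOR_RGB2HSV)
print('table z',np.nanmedian(W[20:100,20:250,2]),'plate z',np.nanmedian(W[170:250,330:345,2]), np.nanmedian(W[112:140,300:370,2]))
R=np.zeros(hsv.shape[:2],bool);R[90:263,265:410]=1
ch=(R&(hsv[...,2]>140)&(W[...,2]>.014)).astype(np.uint8)
n,l,s,c=cv2.connectedComponentsWithStats(ch)
ang=[];cen=[]
for k in range(1,n):
    if s[k,4]>150:
        v,u=np.nonzero(l==k);hz=np.nanmedian(W[v,u,2]);q=cast(z,np.c_[u,v],hz)
        r=cv2.minAreaRect(q.astype(np.float32))
        m=q.mean(0);_,_,vt=np.linalg.svd(q-m);d=vt[0]*np.sign(-vt[0][1]);a=np.degrees(np.arctan2(d[1],d[0]))
        print('cheek',s[k],'z',hz.round(4),r,'svd',a.round(2),m.round(4), 'px mean depth pos',np.nanmedian(W[v,u],0).round(4));ang.append(a);cen.append(r[0])
# plate edges: left & right sides & rear
dark=(R&(hsv[...,2]<85)&(W[...,2]<.013)&(W[...,2]>.003)).astype(np.uint8)
L=[];Rr=[]
for v in range(115,255,3):
    u=np.nonzero(dark[v])[0]
    if len(u): L.append((u.min()-.5,v));Rr.append((u.max()+.5,v))
def fit(pts):
    q=cast(z,pts,.008).astype(np.float32);vx,vy,x0,y0=cv2.fitLine(q,cv2.DIST_HUBER,0,.01,.01).ravel()
    s=-np.sign(vy);return np.array([x0,y0]),np.array([vx,vy])*s
l0,ld=fit(L);r0,rd=fit(Rr)
T=[(u,np.nonzero(dark[:,u])[0].min()-.5) for u in range(300,375,3)]
t0,td=fit(T)
f=lambda d:np.degrees(np.arctan2(d[1],d[0])).round(2)
print('edges',f(ld),f(rd),'rear',f(td))
yaw=np.mean([f(ld),f(rd)]);x=np.array([np.cos(np.radians(yaw)),np.sin(np.radians(yaw))]);y=np.array([-x[1],x[0]])
print('width',abs((l0-r0)@y)); mid=(l0+r0)/2
cc=np.mean(cen,0);print('cheek bisect',np.mean(ang),'yaw plate',yaw)
lat=mid@y
print('rear x coord->origin along', (t0@x)+.155, 'cheek->', cc@x+.035,'lat plate',lat,'lat cheeks',cc@y)
for al in((t0@x)+.155,cc@x+.035): print('origin',(al*x+lat*y).round(4),'mouth',((al-.08)*x+lat*y).round(4))
E
```

```text
table z 0.00022318092259077105 plate z 0.008196777030269498 0.008158430965151953
cheek [ 284  149   40  113 1946] z 0.0231 ((0.5559579133987427, -0.14053292572498322), (0.1406838297843933, 0.021234553307294846), 89.67821502685547) svd -90.33 [ 0.556  -0.1374] px mean depth pos [ 0.556  -0.1359  0.0231]
cheek [ 344  149   46  113 1974] z 0.0232 ((0.6283482313156128, -0.1566396951675415), (0.14037072658538818, 0.021476227790117264), 65.7103042602539) svd -114.28 [ 0.6296 -0.1539] px mean depth pos [ 0.6301 -0.1526  0.0232]Traceback (most recent call last):
  File "<stdin>", line 24, in <module>
    return umr_minimum(a, axis, None, out, keepdims, initial, where)
ValueError: zero-size array to reduction operation minimum which has no identity
```

Run:
```python
from h import *
z=load('w1');p=z['p'];W=cloud(z);hsv=cv2.cvtColor(p,cv2.COLOR_RGB2HSV)
print(hsv[130,330:340,2],hsv[130,265:285,2],hsv[95:112,335,2])
dark=(hsv[...,2]<95)
L=[];Rr=[]
for v in range(125,250,3):
    r=dark[v]; 
    if r[278:290].any(): L.append((262+np.nonzero(r[262:295])[0].min()-.5,v))
    if r[380:398].any(): Rr.append((380+np.nonzero(r[380:410])[0].max()+.5,v))
T=[(u,90+np.nonzero(dark[90:140,u])[0].min()-.5) for u in range(300,375,3)]
def fit(pts):
    q=cast(z,pts,.008).astype(np.float32);vx,vy,x0,y0=cv2.fitLine(q,cv2.DIST_HUBER,0,.01,.01).ravel()
    s=-np.sign(vy);return np.array([x0,y0]),np.array([vx,vy])*s
print(len(L),len(Rr),len(T))
l0,ld=fit(L);r0,rd=fit(Rr);t0,td=fit(T)
f=lambda d:np.degrees(np.arctan2(d[1],d[0])).round(2)
print('edges',f(ld),f(rd),'rear',f(td))
yaw=np.mean([f(ld),f(rd)]);x=np.array([np.cos(np.radians(yaw)),np.sin(np.radians(yaw))]);y=np.array([-x[1],x[0]])
print('width',abs((l0-r0)@y)); 
cc=np.mean([(.55596,-.14053),(.62835,-.15664)],0)
# evaluate edges laterally near along = cc
def at(o,d): return o+d*((cc-o)@x)/(d@x)
lat=(at(l0,ld)+at(r0,rd))@y/2
print('yaw',yaw,'along rear',(t0@x)+.155,'cheek',cc@x+.035,'lat',lat,cc@y)
al=((t0@x)+cc@x+.19)/2; lt=(lat+cc@y)/2
print('origin',(al*x+lt*y).round(4),'mouth',((al-.08)*x+lt*y).round(4))
```

```text
[91 90 89 89 89 88 87 86 88 88] [164 162 162 160 158 156 156 158 157 154 142 118  98  92  92  92  93  92
  91  91] [158 157 158 159 159 161 160 156 140 114  95  91  90  90  90  91  90]
42 39 25
edges -102.28 -102.13 rear -12.52
width 0.13677886
yaw -102.205 along rear 0.055832 cheek 0.05503901274263859 lat 0.6094164006619909 0.6101831615287066
origin [ 0.5843 -0.1831] mouth [ 0.6012 -0.1049]
```

The edges, the rear edge and the cheek bisector all agree on yaw -102.3°, with the origin near (0.5845, -0.182). Next I go to the rest and take a close look before grasping.

```bash
python3 -m crank '0.0105 0.0585 -0.005 0 0 0.1 0; 0.0105 0.0585 -0.01 0 0 0.1 0; 0.0105 0.0585 -0.01 0 0 0.1 0; 0.0105 0.0585 -0.01 0 0 0.1 0; 0.0105 0.0585 -0.01 0 0 0.1 0; 0 0 0 0 0 0 0'
python3 - <<'E'
from h import *
grab('wrist','w2')
z=load('w2');p=z['p'];W=cloud(z);hsv=cv2.cvtColor(p,cv2.COLOR_RGB2HSV)
d=np.linalg.norm(W[...,:2]-np.array([.619,.259]),axis=-1)
top=(d<.045)&(W[...,2]>.05)&(hsv[...,1]>90)
print(cv2.minAreaRect(W[top][:,:2].astype(np.float32)),top.sum(),np.nanmax(W[top][:,2]))
ft=(d<.055)&(W[...,2]>.004)&(W[...,2]<.022)
for y in (-74.3,):
    t=np.radians(y);ax=np.array([np.cos(t),np.sin(t)]);ay=np.array([-ax[1],ax[0]])
    q=W[ft][:,:2]-[.619,.259];X=q@ax;Y=q@ay
    print(X.min(),X.max())
    for lo in np.arange(-.036,.036,.008):
        k=(X>=lo)&(X<lo+.008)
        if k.sum()>4: print(round(lo+.004,3),k.sum(),np.percentile(Y[k],[2,98]).round(4))
E
```

```text
clock: 2.45
ee_pos: [0.5967, 0.1872, 0.2122]
tool_rot: [-0.001, 0.602, 0.798, -0.0]
ft_force: [0.2, -0.8, 0.6]
finger_gap: 0.0873
((0.6252315044403076, 0.25015848875045776), (0.045419011265039444, 0.0660172700881958), 7.169525623321533) 5953 0.3140908580679956
-0.02955200972810882 0.028733699529053205
-0.032 14 [-0.0138  0.0258]
-0.024 254 [-0.0236  0.0283]
-0.016 118 [-0.0225  0.0271]
-0.008 88 [-0.0212 -0.0106]
0.0 74 [-0.0189 -0.0103]
0.008 60 [-0.0165 -0.01  ]
0.016 46 [-0.0153 -0.0097]
0.024 39 [-0.013  -0.0062]
0.032 5 [-0.0072 -0.0033]
```

View pics/w2.png

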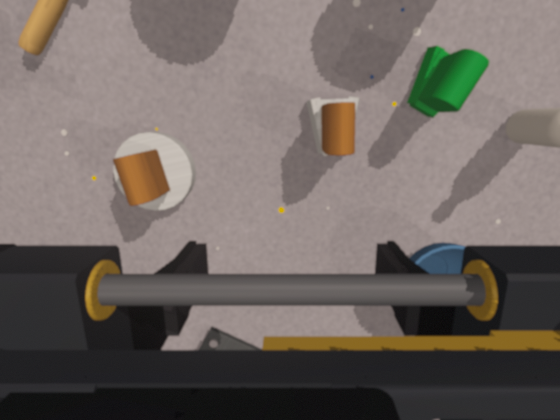

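The rest is at about pixel (338,128), its wide foot end up at (312-357,103), and its axis almost vertical in the image. The mask caught the gripper, so I restrict it.

Run:
```python
from h import *
z=load('w2');p=z['p'];W=cloud(z);hsv=cv2.cvtColor(p,cv2.COLOR_RGB2HSV)
R=np.zeros(hsv.shape[:2],bool);R[80:175,295:375]=1
wood=R&(hsv[...,1]>110)
for lo,hi in((.055,.08),(.066,.08),(.02,.055)):
    m=wood&(W[...,2]>lo)&(W[...,2]<hi);print(lo,m.sum(),cv2.minAreaRect(W[m][:,:2].astype(np.float32)),np.median(W[m],0).round(4))
m=wood&(W[...,2]>.066);v,u=np.nonzero(m)
q=cast(z,np.c_[u,v],.069);c=q.mean(0);_,_,vt=np.linalg.svd(q-c);print('svd',np.degrees(np.arctan2(vt[0][1],vt[0][0])),c)
m=R&(W[...,2]>.015)&(W[...,2]<.021)&(hsv[...,1]<60);q=W[m][:,:2];print('foottop',m.sum(),cv2.minAreaRect(q.astype(np.float32)))
s=readout.state();w,x,y,zz=s['tool_rot'];print('jaw',np.degrees(np.arctan2(y,x))*2-90)
```

```text
0.055 1503 ((0.6217498183250427, 0.2593657970428467), (0.025636140257120132, 0.04413960129022598), 17.749387741088867) [0.6205 0.2597 0.0681]
0.066 1112 ((0.6228120923042297, 0.25966060161590576), (0.02143227308988571, 0.04399127513170242), 16.271930694580078) [0.622  0.2599 0.0688]
0.02 102 ((0.6091198921203613, 0.2558056116104126), (0.00035242526791989803, 0.040426064282655716), 17.978010177612305) [0.608  0.2591 0.0431]
svd -72.463318727162 [0.62210482 0.25977439]
foottop 473 ((0.6252709031105042, 0.2650154232978821), (0.0474693663418293, 0.05785026401281357), 29.959150314331055)
jaw 15.674495576267844
```

Run:
```python
from h import *
t=np.radians(17.7);j=np.array([np.cos(t),np.sin(t)]);n=np.array([-j[1],j[0]])
for nm in('top0','scene0','w2'):
    W=cloud(load(nm)); W=W[:200] if nm=='w2' else W
    q=W.reshape(-1,3);q=q[~np.isnan(q[:,0])];d=q[:,:2]-[.622,.2597]
    k=(np.abs(d@j)<.2)&(np.abs(d@n)<.12)&(q[:,2]>.075)
    if k.any():print(nm,k.sum(),np.c_[d[k]@j,d[k]@n,q[k,2]].min(0).round(3),np.c_[d[k]@j,d[k]@n,q[k,2]].max(0).round(3))
    k=(np.abs(d@j)<.075)&(np.abs(d@n)<.02)&(q[:,2]>.02)&(np.abs(d@j)>.04);print('finger zone',k.sum())
```

```text
top0 92 [ 0.186 -0.016  0.075] [0.2   0.007 0.112]
finger zone 0
scene0 82 [ 0.194 -0.019  0.075] [0.2   0.006 0.112]
finger zone 0
w2 1 [ 0.187 -0.008  0.076] [ 0.187 -0.008  0.076]
finger zone 0
```

```bash
python3 -m crank '0.0128 0.036 -0.035 0 0 0.018 0; 0.0127 0.0365 -0.035 0 0 0.018 0; 0 0 -0.045 0 0 0 0; 0 0 -0.04 0 0 0 0; 0 0 -0.025 0 0 0 0; 0 0 -0.006 0 0 0 0; 0 0 0 0 0 0 0' 40
python3 - <<'E'
from h import *
s=readout.state();w,x,y,zz=s['tool_rot'];print('jaw',np.degrees(np.arctan2(y,x))*2-90,s['ee_pos'])
E
```

```text
clock: 3.38
ee_pos: [0.6244, 0.2541, 0.0282]
tool_rot: [0.0, 0.591, 0.807, -0.0]
ft_force: [0.1, -0.4, 0.2]
finger_gap: 0.0869
jaw 17.51421185052824 [0.6243676  0.25405247 0.0281937 ]
```

```bash
python3 -m crank '-0.002 0.0055 -0.003 0 0 0 0; 0 0 0 0 0 0 0; 0 0 0 0 0 0 150; 0 0 0 0 0 0 220; 0 0 0 0 0 0 220; 0 0 0 0 0 0 220; 0 0 0 0 0 0 220' 45
python3 - <<'E'
from h import *
s=readout.state();w,x,y,zz=s['tool_rot'];print('jaw',np.degrees(np.arctan2(y,x))*2-90,s['ee_pos'],s['wrist_torque'])
E
```

```text
clock: 4.25
ee_pos: [0.6216, 0.2612, 0.0245]
tool_rot: [-0.0, 0.59, 0.807, -0.0]
ft_force: [-0.6, -0.1, -0.0]
finger_gap: 0.045
jaw 17.638757684866363 [0.6215708  0.2611555  0.02453329] [-0.03861756 -0.14093156 -0.01826932]
```

```bash
python3 -m crank '0 0 0 0 0 0 230; 0 0 0 0 0 0 230; 0 0 0 0 0 0 230; 0 0 0 0 0 0 230; 0 0 0 0 0 0 230' 45
```

```text
clock: 4.88
ee_pos: [0.6215, 0.2612, 0.0245]
tool_rot: [-0.0, 0.59, 0.807, -0.0]
ft_force: [-1.4, -0.4, 0.3]
finger_gap: 0.0277
```

```bash
python3 -m crank '0 0 0.03 0 0 0 230; 0 0 0.045 0 0 0 230; -0.0028 -0.052 0 0 0 -0.0747 230; -0.0028 -0.052 0 0 0 -0.0747 230; -0.0028 -0.052 0 0 0 -0.0747 230; -0.0028 -0.052 0 0 0 -0.0747 230; -0.0028 -0.052 0 0 0 -0.0747 230; -0.0028 -0.045 0 0 0 -0.0747 230; -0.0028 -0.03 0 0 0 -0.0747 230; 0 -0.01 0 0 0 0 230; 0 0 0 0 0 0 230'
python3 - <<'E'
from h import *
s=readout.state();w,x,y,zz=s['tool_rot'];print('jaw',np.degrees(np.arctan2(y,x))*2-90,s['ee_pos'],s['ft_force'],s['finger_gap'])
grab('wrist','w3');grab('scene','s3')
E
```

```text
clock: 6.25
ee_pos: [0.6021, -0.083, 0.0994]
tool_rot: [-0.0, 0.779, 0.628, 0.0]
ft_force: [-0.3, -0.4, -3.7]
finger_gap: 0.0275
jaw -12.250858925668354 [ 0.60206326 -0.08300089  0.09943835] [-0.25461667 -0.3814216  -3.68504581] 0.0275383094694172
```

View pics/w3.png

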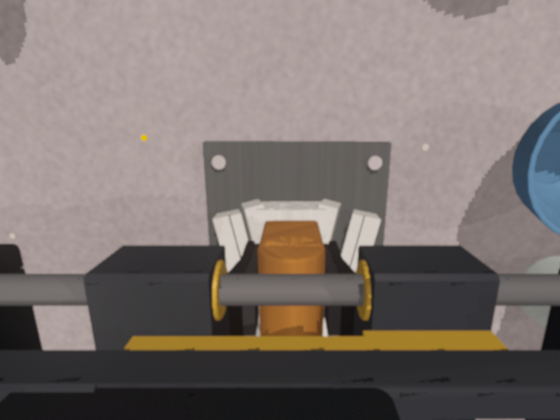

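View pics/s3.png

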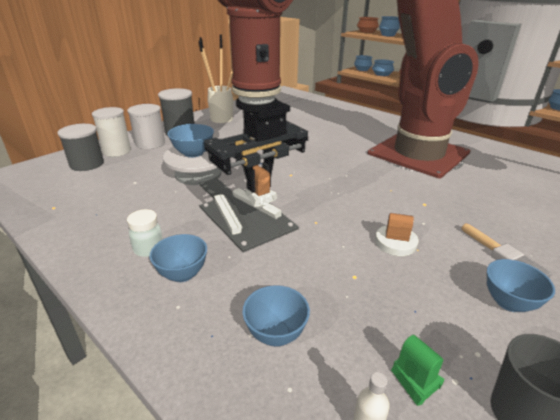

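The rest is held upright over the plate. Its rear foot edge is at about row 205, columns 243-340, between the cheeks. I measure its in-hand pose against the way frame.

```bash
cat > m.py <<'E'
from h import *
O=np.array([.5845,-.1823]);t=np.radians(-102.3);X=np.array([np.cos(t),np.sin(t)]);Y=np.array([-X[1],X[0]])
def way(q): d=q-O; return np.stack([d@X,d@Y],-1)
if __name__=='__main__':
    z=load('w3');W=cloud(z);p=z['p'];hsv=cv2.cvtColor(p,cv2.COLOR_RGB2HSV)
    R=np.zeros(hsv.shape[:2],bool);R[215:275,250:335]=1
    wood=R&(hsv[...,1]>120)&(hsv[...,0]<20)
    for m in (wood&(W[...,2]>.12)&(W[...,2]<.16),):
        w=way(W[m][:,:2]);print('wood',m.sum(),np.percentile(w,[1,99],axis=0).round(4),np.percentile(W[m][:,2],[2,50,98]).round(4))
    # left/right block edges per row
    for v in(235,245,255,262):
        u=np.nonzero(wood[v])[0];print(v,u.min(),u.max(),way(cast(z,[(u.min()-.5,v),(u.max()+.5,v)],.13)).round(4).tolist())
    R[:]=0;R[195:235,235:350]=1
    m=R&(hsv[...,1]<60)&(hsv[...,2]>150)&(W[...,2]>.06)&(W[...,2]<.12)
    w=way(W[m][:,:2]);print('foot',m.sum(),np.percentile(w,[1,99],axis=0).round(4),np.percentile(W[m][:,2],[2,50,98]).round(4))
    s=readout.state();print('tcp',way(s['ee_pos'][:2]))
    # plate check
    dark=hsv[...,2]<95
    for v in(155,175,190):
        u=np.nonzero(dark[v,190:400])[0]+190;print('plate',v,u.min(),u.max(),way(cast(z,[(u.min()-.5,v),(u.max()+.5,v)],.008)).round(4).tolist())
    c=np.nonzero(dark[120:170,297])[0].min()+120;print('rear',way(cast(z,[(297,c-.5)],.008)).round(4))
E
python3 m.py
```

```text
wood 2389 [[-0.1225 -0.0173]
 [-0.1132  0.0098]] [0.121  0.1382 0.1451]
235 263 319 [[-0.1264, -0.0155], [-0.1265, 0.008]]
245 259 323 [[-0.122, -0.0173], [-0.1221, 0.0098]]
255 257 325 [[-0.1175, -0.0182], [-0.1176, 0.0107]]
262 258 324 [[-0.1144, -0.0179], [-0.1144, 0.0104]]
foot 2216 [[-0.1289 -0.0285]
 [-0.1137  0.0204]] [0.0766 0.0921 0.0942]
tcp [-0.10240213 -0.00421578]Traceback (most recent call last):
  File "m.py", line 20, in <module>
    u=np.nonzero(dark[v,190:400])[0]+190;print('plate',v,u.min(),u.max(),way(cast(z,[(u.min()-.5,v),(u.max()+.5,v)],.008)).round(4).tolist())
                                                         ~~~~~^^
    return umr_minimum(a, axis, None, out, keepdims, initial, where)
ValueError: zero-size array to reduction operation minimum which has no identity
```

```bash
sed -i 's/dark=hsv\[...,2\]<95/dark=hsv[...,2]<115/' m.py; python3 m.py | grep -E 'plate|rear'
python3 - <<'E'
from m import *
z=load('w3');W=cloud(z);p=z['p'];hsv=cv2.cvtColor(p,cv2.COLOR_RGB2HSV)
for a,b in((205,250),(335,385)):
    R=np.zeros(hsv.shape[:2],bool);R[205:245,a:b]=1
    m=R&(hsv[...,2]>130)&(hsv[...,1]<60)&(W[...,2]>.012)&(W[...,2]<.035)
    print(m.sum(),np.percentile(way(W[m][:,:2]),[1,50,99],axis=0).round(4).tolist(),np.percentile(W[m][:,2],[2,98]).round(4))
E
```

```text
plate 155 204 389 [[-0.146, -0.0691], [-0.1463, 0.0695]]
plate 175 206 387 [[-0.1309, -0.0686], [-0.1313, 0.0691]]
plate 190 207 386 [[-0.1193, -0.0686], [-0.1197, 0.0693]]
rear [[-0.156   0.0005]]
916 [[-0.1044, -0.0607], [-0.0933, -0.0488], [-0.0811, -0.0376]] [0.0142 0.0247]
907 [[-0.1044, 0.0379], [-0.0933, 0.0494], [-0.0814, 0.0612]] [0.0146 0.0245]
```

The way frame holds up: plate centre lateral error is 0.3 mm, rear edge at -156, cheeks symmetric. Now I shift to the mouth and lower.

```bash
python3 -m crank '0 -0.0224 0 0 0 0 230; 0 0 -0.02 0 0 0 230; 0 0 -0.03 0 0 0 230; 0 0 -0.011 0 0 0 230; 0 0 0 0 0 0 230'
cat > st.py <<'E'
from m import *
s=readout.state();w,x,y,zz=s['tool_rot'];T=way(s['ee_pos'][:2])
f=s['ft_force'];print('clk',s['clock'],'tcp way',T.round(4),'z',s['ee_pos'][2].round(4),'yaw',(np.degrees(np.arctan2(y,x))*2-180).round(2),'F way',np.round([f[:2]@X,f[:2]@Y,f[2]],1),'M',s['wrist_torque'].round(2),'gap',s['finger_gap'].round(4))
E
python3 st.py
```

```text
clock: 6.98
ee_pos: [0.6015, -0.1049, 0.0377]
tool_rot: [-0.001, 0.778, 0.628, -0.0]
ft_force: [0.7, 0.7, -3.3]
finger_gap: 0.0279Traceback (most recent call last):
  File "st.py", line 3, in <module>
    f=s['ft_force'];print('clk',s['clock'],'tcp way',T.round(4),'z',s['ee_pos'][2].round(4),'yaw',(np.degrees(np.arctan2(y,x))*2-180).round(2),'F way',np.round([f[:2]@X,f[:2]@Y,f[2]],1),'M',s['wrist_torque'].round(2),'gap',s['finger_gap'].round(4))
                                                                                                                                                                                                                               ^^^^^^^^^^^^^^^^^^^^^
AttributeError: 'float' object has no attribute 'round'
```

```bash
sed -i "s/,s\['finger_gap'\].round(4)/,round(s['finger_gap'],4)/" st.py; python3 st.py; python3 -m crank '0 0 -0.004 0 0 0 230; 0 0 -0.001 0 0 0 230; 0 0 0 0 0 0 230'; python3 st.py
```

```text
clk 6.975 tcp way [-0.0792  0.0001] z 0.0377 yaw -102.23 F way [-0.9  0.5 -3.3] M [-0.01 -0.13  0.01] gap 0.0279
clock: 7.35
ee_pos: [0.6022, -0.1063, 0.034]
tool_rot: [0.0, 0.779, 0.627, 0.0]
ft_force: [0.0, -0.5, -3.7]
finger_gap: 0.0275
clk 7.35 tcp way [-0.0781  0.0011] z 0.034 yaw -102.32 F way [ 0.5  0.1 -3.7] M [-0.02 -0.07 -0.02] gap 0.0275
```

```bash
python3 -m crank '0 0 -0.0012 0 0 0 230; 0 0 0 0 0 0 230'; python3 st.py; python3 -m crank '0 0 -0.0008 0 0 0 230; 0 0 0 0 0 0 230'; python3 st.py
```

```text
clock: 7.6
ee_pos: [0.6021, -0.1063, 0.0325]
tool_rot: [0.0, 0.779, 0.627, 0.0]
ft_force: [0.2, 0.1, -2.3]
finger_gap: 0.0276
clk 7.6 tcp way [-0.078  0.001] z 0.0325 yaw -102.32 F way [-0.2  0.1 -2.3] M [-0.04 -0.15  0.02] gap 0.0276
clock: 7.85
ee_pos: [0.6021, -0.1063, 0.0324]
tool_rot: [0.0, 0.779, 0.627, -0.0]
ft_force: [-4.2, -0.5, 5.7]
finger_gap: 0.0277
clk 7.85 tcp way [-0.078  0.001] z 0.0324 yaw -102.32 F way [ 1.4 -4.   5.7] M [-0.03  0.77  0.05] gap 0.0277
```

```bash
python3 -m crank '-0.0023 -0.0097 0.0008 0 0 0 230; -0.0023 -0.0097 0 0 0 0 230; -0.0023 -0.0097 0 0 0 0 230; -0.0023 -0.0097 0 0 0 0 230; -0.0023 -0.0097 0 0 0 0 230; -0.0011 -0.0049 0 0 0 0 230; 0 0 0 0 0 0 230'; python3 st.py
python3 - <<'E'
from h import *
grab('wrist','w4');grab('top','t4')
E
```

```text
clock: 8.72
ee_pos: [0.5892, -0.1608, 0.0325]
tool_rot: [0.0, 0.779, 0.627, -0.0]
ft_force: [-0.7, -2.5, 0.8]
finger_gap: 0.0275
clk 8.725 tcp way [-0.022  0.   ] z 0.0325 yaw -102.37 F way [ 2.6 -0.2  0.8] M [-0.43 -0.06  0.02] gap 0.0275
```

View pics/w4.png

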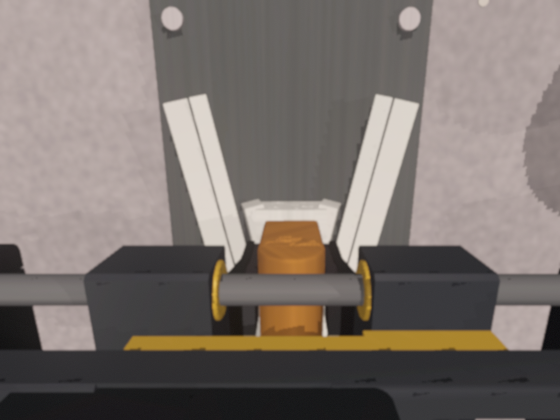

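The foot's rear edge (columns 243-340) is centred between the cheeks' inner edges (about columns 222-362). I carry on gently, watching the forces.

```bash
python3 -m crank '-0.0015 -0.0068 0 0 0 0 230; -0.0015 -0.0068 0 0 0 0 230; 0 0 0 0 0 0 230'; python3 st.py; python3 -m crank '-0.0006 -0.0029 0 0 0 0 230; 0 0 0 0 0 0 230'; python3 st.py
```

```text
clock: 9.2
ee_pos: [0.5863, -0.1739, 0.0324]
tool_rot: [0.0, 0.779, 0.627, -0.0]
ft_force: [-0.1, 0.5, 2.2]
finger_gap: 0.0276
clk 9.2 tcp way [-0.0086 -0.    ] z 0.0324 yaw -102.35 F way [-0.4 -0.2  2.2] M [ 0.12 -0.16  0.05] gap 0.0276
clock: 9.45
ee_pos: [0.5859, -0.176, 0.0324]
tool_rot: [-0.0, 0.779, 0.627, 0.0]
ft_force: [1.2, 2.7, 2.2]
finger_gap: 0.0277
clk 9.45 tcp way [-0.0065  0.    ] z 0.0324 yaw -102.31 F way [-2.9  0.6  2.2] M [ 0.69 -0.3   0.03] gap 0.0277
```

```bash
python3 -m crank '-0.0004 -0.002 0 0 0 0 230; 0 0 0 0 0 0 230' 60; python3 st.py; python3 -m crank '-0.0004 -0.002 0 0 0 0 230; 0 0 0 0 0 0 230'; python3 st.py
```

```text
clock: 9.7
ee_pos: [0.5855, -0.1779, 0.0324]
tool_rot: [-0.0, 0.779, 0.627, 0.0]
ft_force: [0.4, 5.3, 5.0]
finger_gap: 0.0279
clk 9.7 tcp way [-0.0045  0.    ] z 0.0324 yaw -102.3 F way [-5.2 -0.7  5. ] M [ 0.98 -0.28  0.05] gap 0.0279
clock: 9.95
ee_pos: [0.5851, -0.1789, 0.0325]
tool_rot: [-0.0, 0.779, 0.627, 0.0]
ft_force: [0.8, 7.7, 4.9]
finger_gap: 0.0275
clk 9.95 tcp way [-0.0034 -0.0001] z 0.0325 yaw -102.27 F way [-7.7 -0.8  4.9] M [ 1.52 -0.17  0.01] gap 0.0275
```

```bash
python3 -m crank '-0.0004 -0.0015 0 0 0 0 230; 0 0 0 0 0 0 230'; python3 st.py; python3 -m crank '-0.0004 -0.0015 0 0 0 0 230; 0 0 0 0 0 0 230'; python3 st.py
```

```text
clock: 10.2
ee_pos: [0.585, -0.1793, 0.0325]
tool_rot: [-0.001, 0.778, 0.628, 0.001]
ft_force: [0.7, 9.6, 4.6]
finger_gap: 0.0278
clk 10.2 tcp way [-0.003  -0.0002] z 0.0325 yaw -102.23 F way [-9.6 -1.4  4.6] M [ 2.2  -0.28 -0.07] gap 0.0278
clock: 10.45
ee_pos: [0.5849, -0.1794, 0.0325]
tool_rot: [-0.001, 0.778, 0.628, 0.001]
ft_force: [2.1, 12.8, 5.9]
finger_gap: 0.0277
clk 10.45 tcp way [-0.0029 -0.0002] z 0.0325 yaw -102.18 F way [-12.9  -0.7   5.9] M [ 3.02 -0.46 -0.18] gap 0.0277
```

```bash
python3 -m crank '-0.0004 -0.0015 0 0 0 0 230; 0 0 0 0 0 0 230; 0 0 0 0 0 0 230'; python3 st.py
python3 - <<'E'
from h import *
grab('wrist','w5')
E
```

```text
clock: 10.82
ee_pos: [0.5849, -0.1795, 0.0326]
tool_rot: [-0.002, 0.778, 0.628, 0.002]
ft_force: [1.9, 16.8, 5.2]
finger_gap: 0.0275
clk 10.825 tcp way [-0.0029 -0.0002] z 0.0326 yaw -102.13 F way [-16.8  -1.7   5.2] M [ 3.78 -0.67 -0.25] gap 0.0275
```

View pics/w5.png

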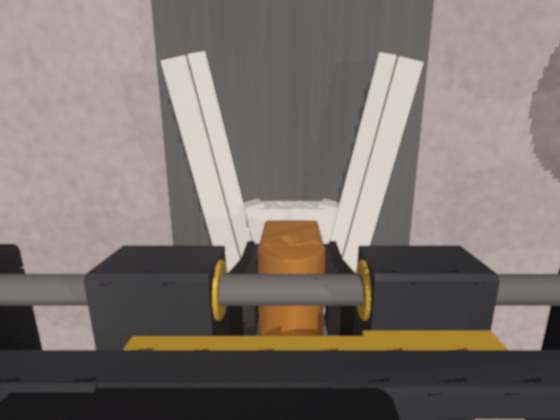

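The foot now touches both cheeks at (246,207) and (338,207), and it held still under about 17 N. I ease off the push, let go and look.

```bash
python3 -m crank '0.0004 0.0017 0 0 0 0 230; 0.0002 0.0009 0 0 0 0 230; 0 0 0 0 0 0 230'; python3 st.py; python3 -m crank '0 0 0 0 0 0 180; 0 0 0 0 0 0 120; 0 0 0 0 0 0 120; 0 0 0 0 0 0 120'; python3 st.py
python3 - <<'E'
from h import *
grab('wrist','w6')
E
```

```text
clock: 11.25
ee_pos: [0.585, -0.1794, 0.0325]
tool_rot: [-0.001, 0.778, 0.628, 0.001]
ft_force: [2.3, 10.9, 5.3]
finger_gap: 0.0275
clk 11.25 tcp way [-0.0029 -0.0002] z 0.0325 yaw -102.22 F way [-11.2  -0.1   5.3] M [ 2.46 -0.42 -0.08] gap 0.0275
clock: 11.75
ee_pos: [0.5839, -0.183, 0.032]
tool_rot: [0.0, 0.779, 0.627, -0.001]
ft_force: [-0.4, 0.0, -0.8]
finger_gap: 0.0444
clk 11.75 tcp way [ 0.0009 -0.0005] z 0.032 yaw -102.38 F way [ 0.1 -0.4 -0.8] M [-0.11 -0.08  0.04] gap 0.0444
```

View pics/w6.png

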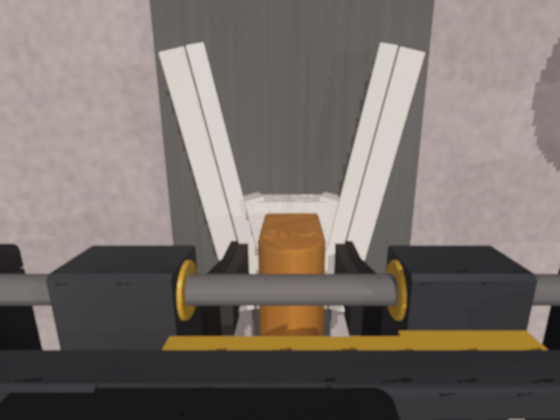

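Run:
```python
from m import *
for tag in('w4','w5','w6'):
    z=load(tag);W=cloud(z);p=z['p'];hsv=cv2.cvtColor(p,cv2.COLOR_RGB2HSV)
    R=np.zeros(hsv.shape[:2],bool);R[190:240,244:338]=1
    m=R&(W[...,2]>.021)&(W[...,2]<.030)&(hsv[...,1]<60)
    w=way(W[m][:,:2]);
    # rear edge: min x per y bin
    e=[]
    for y in np.arange(-.016,.0161,.004):
        k=np.abs(w[:,1]-y)<.002
        if k.sum()>3:e.append((y,np.percentile(w[k,0],3)))
    e=np.array(e);a=np.polyfit(e[:,0],e[:,1],1)
    print(tag,m.sum(),'rear edge x',a[1].round(4),'tilt deg',np.degrees(a[0]).round(2),'z',np.median(W[m][:,2]).round(4))
    wood=np.zeros_like(R);wood[205:262,250:335]=1;wood&=(hsv[...,1]>110)&(hsv[...,0]<20)
    for v in(245,255,262):
        u=np.nonzero(wood[v])[0]
        if len(u):print(v,way(cast(z,[(u.min()-.5,v),(u.max()+.5,v)],.064)).round(4).tolist())
```

```text
w4 1789 rear edge x -0.0487 tilt deg -0.33 z 0.0256
245 [[-0.0437, -0.0135], [-0.0437, 0.0137]]
255 [[-0.0392, -0.014], [-0.0392, 0.0147]]
w5 2013 rear edge x -0.0299 tilt deg -0.12 z 0.0257
245 [[-0.0242, -0.0138], [-0.0243, 0.0139]]
255 [[-0.0197, -0.0143], [-0.0199, 0.0144]]
w6 2164 rear edge x -0.03 tilt deg 0.16 z 0.0253
245 [[-0.021, -0.0135], [-0.021, 0.0132]]
255 [[-0.0165, -0.0136], [-0.0166, 0.0133]]
```

The rest stayed put after release: rear edge at -30 mm (origin about -2 mm, within calibration), yaw error about 0.2°, foot top at 25.5 mm, centred. As a check that it is tight and not jammed askew, I push the free-standing rest from behind with closed fingers, which lets it self-align.

```bash
python3 -m crank '0 0 0 0 0 0 100; 0 0 0.02 0 0 0 100; 0 0 0.045 0 0 0 100; 0.0064 0.0293 0 0 0 0 255; 0.0064 0.0293 0 0 0 0 255; 0 0 0 0 0 0 255; 0 0 0 0 0 0 255; 0 0 -0.03 0 0 0 255; 0 0 -0.027 0 0 0 255; 0 0 0 0 0 0 255; 0 0 0 0 0 0 255' 30; python3 st.py
```

```text
clock: 13.18
ee_pos: [0.5977, -0.1242, 0.0415]
tool_rot: [0.0, 0.779, 0.627, 0.0]
ft_force: [0.6, -0.5, -0.2]
finger_gap: 0.0005
clk 13.175 tcp way [-0.0596  0.0005] z 0.0415 yaw -102.37 F way [ 0.3  0.7 -0.2] M [-0.08 -0.1  -0.03] gap 0.0005
```

```bash
python3 -m crank '-0.0022 -0.0098 0 0 0 0 255; -0.0022 -0.0098 0 0 0 0 255; -0.0004 -0.002 0 0 0 0 255; 0 0 0 0 0 0 255'; python3 st.py;  python3 -m crank '-0.0004 -0.002 0 0 0 0 255; 0 0 0 0 0 0 255'; python3 st.py; python3 -m crank '-0.0004 -0.002 0 0 0 0 255; 0 0 0 0 0 0 255'; python3 st.py
```

```text
clock: 13.68
ee_pos: [0.5923, -0.1454, 0.0405]
tool_rot: [0.0, 0.779, 0.627, 0.0]
ft_force: [-0.2, -0.1, -0.8]
finger_gap: 0.0002
clk 13.675 tcp way [-0.0378 -0.0002] z 0.0405 yaw -102.35 F way [ 0.2 -0.1 -0.8] M [-0.05 -0.08  0.04] gap 0.0002
clock: 13.92
ee_pos: [0.5919, -0.1469, 0.0403]
tool_rot: [-0.0, 0.779, 0.627, -0.0]
ft_force: [0.3, -0.1, -0.3]
finger_gap: 0.0005
clk 13.925 tcp way [-0.0362 -0.0003] z 0.0403 yaw -102.3 F way [ 0.   0.3 -0.3] M [-0.03 -0.06 -0.  ] gap 0.0005
clock: 14.18
ee_pos: [0.5917, -0.1484, 0.0404]
tool_rot: [-0.0, 0.779, 0.627, 0.0]
ft_force: [0.9, 2.7, -0.5]
finger_gap: 0.0003
clk 14.175 tcp way [-0.0347 -0.0002] z 0.0404 yaw -102.28 F way [-2.8  0.4 -0.5] M [ 0.5  -0.19 -0.01] gap 0.0003
```

Contact came at TCP -34.7 mm, where it should be. Now I raise the push to about 15 N.

```bash
python3 -m crank '-0.0004 -0.002 0 0 0 0 255; 0 0 0 0 0 0 255'; python3 st.py; python3 -m crank '-0.0004 -0.0015 0 0 0 0 255; 0 0 0 0 0 0 255'; python3 st.py;  python3 -m crank '-0.0003 -0.0015 0 0 0 0 255; 0 0 0 0 0 0 255'; python3 st.py
```

```text
clock: 14.42
ee_pos: [0.5917, -0.1487, 0.0406]
tool_rot: [-0.001, 0.778, 0.628, 0.001]
ft_force: [0.3, 7.0, 2.3]
finger_gap: 0.0005
clk 14.425 tcp way [-0.0344 -0.0002] z 0.0406 yaw -102.21 F way [-6.8 -1.2  2.3] M [ 1.57 -0.19 -0.02] gap 0.0005
clock: 14.68
ee_pos: [0.5917, -0.1487, 0.0407]
tool_rot: [-0.001, 0.778, 0.628, 0.002]
ft_force: [1.0, 11.5, 2.6]
finger_gap: 0.0003
clk 14.675 tcp way [-0.0343 -0.0002] z 0.0407 yaw -102.15 F way [-11.5  -1.5   2.6] M [ 2.33 -0.31 -0.  ] gap 0.0003
clock: 14.92
ee_pos: [0.5916, -0.1488, 0.0407]
tool_rot: [-0.002, 0.778, 0.629, 0.002]
ft_force: [2.2, 13.9, 2.5]
finger_gap: 0.0006
clk 14.925 tcp way [-0.0343 -0.0002] z 0.0407 yaw -102.09 F way [-14.   -0.8   2.5] M [ 3.14 -0.4  -0.06] gap 0.0006
```

It doesn't move under 14 N. I back away, lift clear and take final pictures.

```bash
python3 -m crank '0.002 0.01 0 0 0 0 255; 0.0064 0.03 0 0 0 0 255; 0 0 0.04 0 0 0 255; 0 0.02 0.05 0 0 0 255; 0 0.04 0.045 0 0 0 255; 0 0.05 0 0 0 0 255; 0 0.03 0 0 0 0 255; 0 0 0 0 0 0 255; 0 0 0 0 0 0 255'; python3 st.py
python3 - <<'E'
from m import *
for n in('wrist','top','scene'):grab(n,n[0]+'9')
z0=load('top0');z=load('t9')
def bowl(z):
    W=cloud(z);hsv=cv2.cvtColor(z['p'],cv2.COLOR_RGB2HSV);R=np.zeros(hsv.shape[:2],bool);R[180:260,400:490]=1
    m=R&(hsv[...,0]>95)&(hsv[...,0]<125)&(hsv[...,1]>100);v,u=np.nonzero(m);return m.sum(),u.mean(),v.mean(),np.nanmax(W[m][:,2])
print(bowl(z0),bowl(z))
z=load('w9');W=cloud(z);d=way(W[...,:2]);hsv=cv2.cvtColor(z['p'],cv2.COLOR_RGB2HSV)
m=(np.abs(d[...,0])<.04)&(np.abs(d[...,1])<.03)&(W[...,2]>.070)&(W[...,2]<.09)
if m.any():print('top',m.sum(),np.percentile(d[m],[1,50,99],axis=0).round(4).tolist(),np.percentile(W[m][:,2],[50,98]),cv2.minAreaRect(d[m].astype(np.float32)))
a=z['p'];b=load('t9')['p'];c=load('s9')['p']
cv2.imwrite('pics/f.png',cv2.resize(np.hstack([a,b])[:,:,::-1],(800,300)))
E
```

```text
clock: 16.05
ee_pos: [0.5989, 0.0247, 0.1751]
tool_rot: [0.0, 0.779, 0.627, -0.0]
ft_force: [-0.2, -0.7, -0.8]
finger_gap: 0.0007
clk 16.05 tcp way [-0.2053 -0.03  ] z 0.1751 yaw -102.38 F way [ 0.8  0.  -0.8] M [-0.01 -0.13 -0.  ] gap 0.0007
(np.int64(1570), np.float64(456.7), np.float64(215.3592356687898), np.float64(0.122471473121752)) (np.int64(1144), np.float64(456.3723776223776), np.float64(214.98601398601397), np.float64(0.12311751167863405))
```

View pics/f.png

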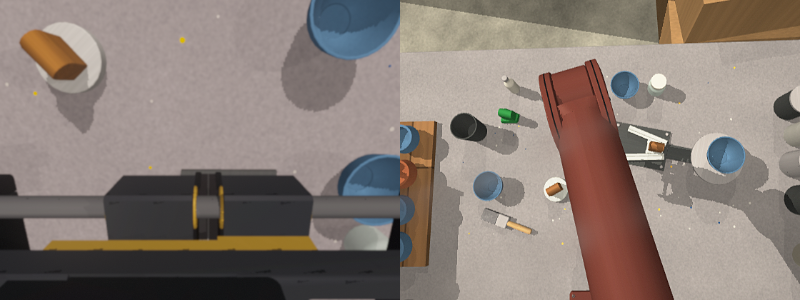

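View pics/s9.png

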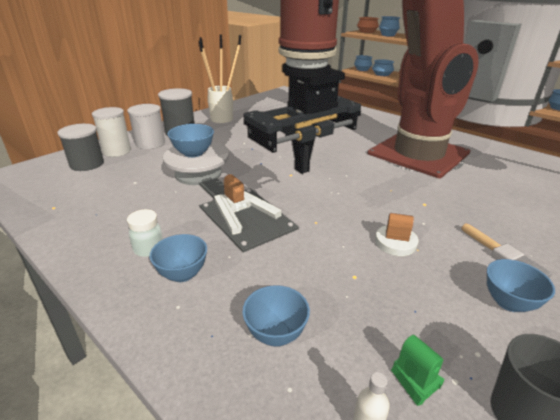

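The rest stands upright in the way at (234,188) in the scene view, with the gripper clear of it. I run one last numeric check on the bowl and the rest.

Run:
```python
from m import *
def bl(z):
    hsv=cv2.cvtColor(z['p'],cv2.COLOR_RGB2HSV);R=np.zeros(hsv.shape[:2],bool);R[120:165,160:222]=1
    m=R&(hsv[...,0]>95)&(hsv[...,0]<125)&(hsv[...,1]>100);v,u=np.nonzero(m);return m.sum(),u.mean(),v.mean(),u.min(),u.max(),v.min(),v.max()
print(bl(load('scene0')));print(bl(load('s9')))
for t in('t9','s9'):
    z=load(t);W=cloud(z);d=way(W[...,:2]);hsv=cv2.cvtColor(z['p'],cv2.COLOR_RGB2HSV)
    m=(np.abs(d[...,0])<.05)&(np.abs(d[...,1])<.03)&(W[...,2]>.062)&(W[...,2]<.09)&(hsv[...,1]>90)
    print(t,m.sum(),cv2.minAreaRect(d[m].astype(np.float32)),np.percentile(W[m][:,2],[50,98]))
print(readout.state()['ft_force'].round(1)); print(ctrl.sign_off())
```

```text
<stdin>:4: RuntimeWarning: Mean of empty slice.
  ret = ret.dtype.type(ret / rcount)
Traceback (most recent call last):
ValueError: zero-size array to reduction operation minimum which has no identity
```

Run:
```python
from m import *
for t in('scene0','s9'):
    W=cloud(load(t));d=way(W[...,:2])
    m=(np.abs(d[...,0]-.2)<.08)&(np.abs(d[...,1])<.08)&(W[...,2]>.113)&(W[...,2]<.13)
    print(t,m.sum(),cv2.minEnclosingCircle(d[m].astype(np.float32)))
for t in('t9','s9'):
    z=load(t);W=cloud(z);d=way(W[...,:2]);hsv=cv2.cvtColor(z['p'],cv2.COLOR_RGB2HSV)
    m=(np.abs(d[...,0])<.05)&(np.abs(d[...,1])<.03)&(W[...,2]>.062)&(W[...,2]<.09)
    print(t,m.sum(),cv2.minAreaRect(d[m].astype(np.float32)) if m.any() else '',np.percentile(W[m][:,2],[50,98]) if m.any() else '')
```

```text
scene0 306 ((0.20449352264404297, 0.004871405195444822), 0.059911035001277924)
s9 299 ((0.20262818038463593, 0.005826821085065603), 0.05888466536998749)
t9 235 ((-0.0013547856360673904, -0.0020809294655919075), (0.027679163962602615, 0.04616931453347206), 89.72945404052734) [0.0745697  0.07896132]
s9 203 ((-0.001321142539381981, 0.002939642407000065), (0.048698797821998596, 0.02746500074863434), 2.6344058513641357) [0.07308362 0.07860146]
```

Run:
```python
from h import *
print(ctrl.sign_off())
```

```text
the job is handed in; nothing more can be done
None
```

The dovetail-footed rest is wedged upright in the way, narrow end towards the wheel, and I handed the job in at about 16 s on the robot clock. I gripped it by its 28 mm sides, lowered it into the wide mouth and slid it in until it stopped.

**Tightness:** it held still under about 17 N while gripped. After release it moved no more than about 0.4 mm, which is contact take-up, under a 14 N push from behind with closed fingers.

**Final position:** the rest sits about 1 to 2 mm short of the way's nominal origin, by both the final top and scene views. It is aligned in yaw to within about 0.3° in the wrist and top views. Its top is at 78–79 mm (8 + 70 expected), so it is seated and upright. The gripper is well clear and touching nothing.

**Bowl:** it is unmoved within measurement noise (about 2 mm).

**Disagreements:**
- The final top and scene views differ by about 5 mm sideways and about 2.5° in yaw on the few block-top points they could see. I trusted the closer wrist view, which shows the rest centred to about 0.3 mm.
- The first colour-based bowl check found no pixels in the scene view, and it stopped that script before the sign-off line. I re-checked the bowl by depth before handing in.

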